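# Carry the trim tins over to the splicing tray in reverse order

## Robot

A 6-joint arm with a two-finger parallel gripper is mounted at the origin on the work surface. World frame = base frame: x ahead of the robot, y to its left, z up, the work surface at z = 0. Lengths are in m, angles in degrees, forces in N, time in s.
With the tool pointing down it reaches from about 0.4 to 0.825 m from the base axis. Payload 7 kg.
Tool frame: the origin (TCP) lies between the finger pads; the fingertips stand 14 mm ahead of it and the grasp point (between the pads) lies 5 mm behind it; z points along the fingers, y is the line along which they close (so a half turn about z gives the same grasp; the last joint's range is limited). The gripper opens to 88 mm and grips with 3 to 60 N. Pads are 19 mm wide; open, the fingers measure 130 mm over their backs; the gripper's body (78 mm by 193 mm) begins 47 mm behind the grasp point.
Start: joints at [91.335, 20.546, 0.682, 0, -70.136, -16.507], TCP at [0.177, 0.651, 0.241] pointing down, gripper open.
Joint ranges: [-176.03, 176.03], [-82.01, 121.73], [-58.28, 71.71], [-173.87, 95.51], [-174.79, -0.11], [-173.66, 173.66]. Speed limits (degrees/s): [136.94, 136.94, 172.46, 180, 180, 180].

## Interface

Orientations are given as [roll, pitch, yaw] about the fixed x, y, z axes, in that order (R = Rz(yaw) Ry(pitch) Rx(roll)).
In Python, from station import ctrl gives the robot as it stands.
- The arm moves only by the tool servo_tool, never from a script. Its argument "series" is a list of rows, each an object with "offset": the shift along the tool's x, y, z in units of 250 mm (1.0 is 250 mm), a list of three; "dr": the turn, a rotation vector about the tool's x, y, z in units of 360 degrees (1.0 is 360 degrees), a list of three. A call has 1 to 20 rows; each row shifts and turns the commanded pose from where the row before left it, along the tool's axes as they then stand; what a row does not reach is not made up. A row lasts 1/10 s, in which the tool goes at most 50 mm and 8.59 degrees, less where a joint would pass 70% of its speed; a pose out of reach is approached as far as the arm can. A call with a number of a shift or a turn outside -1 to 1 is refused whole. A call with a gripper value outside its range is refused whole. "fingers" is the opening, from 0 (shut) to 1 (fully open), set as the call begins (left out, the last holds). The fingers move at their own pace and stop on an object; the grip force is fixed at half the most. Time passes only in rows, so rows that do not move let the fingers close. It gives the time, the measured TCP pose, the force, the opening and the grip force at its end, in the units of the state.
- ctrl.read_state(): the state, without advancing time (a new reading comes with each control period).
- ctrl.grab_frame(name): name is "side" or "top"; returns a dict with "image" (480x640x3 uint8, red, green, blue), "mtx" (3x3 intrinsics, pixels), "xyz" and "attitude" of the camera in the world. Camera axes: x right, y up, looking along -z (the intrinsics and any distortion apply to the point x, -y, -z); pixel columns grow to the right and rows downward; lengths in m; the calibration is good to about 2 mm. A picture is of the moment at which its call begins. There is no depth.
- ctrl.sign_off(): hands the job in; it is judged then, once.
The state is a dict: "time_s": time; "joints": joint angles; "dq": joint speeds; "joint_efforts": joint torques, N m; "position": TCP position; "tool_rot": TCP orientation; "wrist_force": force on the tool from outside, world axes, zero at the start; "moment": the same for the moment, N m; "finger_gap": finger opening in m; "finger_force": force on a finger pad.
Only numpy, scipy, OpenCV 4.12 (cv2) and the standard library are available. Lean on these libraries where they do the work, as an engineer would, in place of code of your own. Each camera call takes 0.05 s, during which the arm holds its last target. There are 200 camera calls.

## Task

This reel is being joined from its tail, so bring the four trim tins from the grey card tray over to the walnut tray in reverse order, one to each compartment: the tin now farthest to the robot's left goes into the compartment farthest to the robot's right, and so on along the row. Keep every tin upright, set it down flat on the floor of its compartment rather than dropping it, and let go. Do not disturb the loupe stand and the tin of film clips beside the trays.

Things in the scene. Friction and masses are not known exactly. Their poses are not given: they have to be found in the camera images.
- tin_red: loose round aluminium trim tin with a red screw lid, 48 mm diameter, 40 mm tall, about 70 g, standing upright at the start on the card with red bands; neighbours in the row are 18 mm apart, with free space on both sides across the row (along the tray's x) for the fingers; origin at the centre of its underside, z up; yaw means nothing
- tin_yellow: loose round aluminium trim tin with a yellow screw lid, 48 mm diameter, 40 mm tall, about 70 g, standing upright at the start on the card with yellow bands; neighbours in the row are 18 mm apart, with free space on both sides across the row (along the tray's x) for the fingers; origin at the centre of its underside, z up; yaw means nothing
- tin_blue: loose round aluminium trim tin with a blue screw lid, 48 mm diameter, 40 mm tall, about 70 g, standing upright at the start on the card with blue bands; neighbours in the row are 18 mm apart, with free space on both sides across the row (along the tray's x) for the fingers; origin at the centre of its underside, z up; yaw means nothing
- tin_green: loose round aluminium trim tin with a green screw lid, 48 mm diameter, 40 mm tall, about 70 g, standing upright at the start on the card with green bands; neighbours in the row are 18 mm apart, with free space on both sides across the row (along the tray's x) for the fingers; origin at the centre of its underside, z up; yaw means nothing
- card_red: cream scene card with a 15 mm red band at each end, flat and fixed in the card tray, 95 mm across the row (its x) by 60 mm along the row (its y), 2 mm thick; the red tin starts on its middle with a band showing on either side; the card stays behind as the record of the scene order; origin at the centre of its underside
- card_yellow: cream scene card with a 15 mm yellow band at each end, flat and fixed in the card tray, 95 mm across the row (its x) by 60 mm along the row (its y), 2 mm thick; the yellow tin starts on its middle with a band showing on either side; the card stays behind as the record of the scene order; origin at the centre of its underside
- card_blue: cream scene card with a 15 mm blue band at each end, flat and fixed in the card tray, 95 mm across the row (its x) by 60 mm along the row (its y), 2 mm thick; the blue tin starts on its middle with a band showing on either side; the card stays behind as the record of the scene order; origin at the centre of its underside
- card_green: cream scene card with a 15 mm green band at each end, flat and fixed in the card tray, 95 mm across the row (its x) by 60 mm along the row (its y), 2 mm thick; the green tin starts on its middle with a band showing on either side; the card stays behind as the record of the scene order; origin at the centre of its underside
- card_tray: grey steel tray, fixed, 106 mm (x) by 276 mm (y), floor 4 mm thick, rim 9 mm above the underside. The cards lie in one row along its y, at y = +99, +33, -33, -99 mm, x = 0; tins' undersides 6 mm above its origin. Its +y end is to the robot's left (within 11 degrees of world +y). Either tray may be the nearer one. Origin at the centre of its underside, 3 mm above the table
- walnut_tray: dark walnut tray with pale floors, fixed, empty at first, 76 mm (x) by 284 mm (y); four compartments along its y, centres at y = +105, +35, -35, -105 mm, x = 0, each 68 (x) by 66 mm (y) inside; floor 6 mm above the underside, partitions 8 mm and long sides 5 mm above the floor, 4 mm thick. Its +y end is to the robot's left. Origin at the centre of its underside, 3 mm above the table
- loupe_stand: bystander: walnut block 64 mm square and 24 mm high carrying a black loupe, 70 mm tall in all, loose, about 45 mm beyond the left (+y) end of the card tray; origin at the centre of its underside
- clip_tin: bystander: open steel tin of film clips, 68 mm diameter, 30 mm tall, loose, about 45 mm beyond the right (-y) end of the walnut tray; origin at the centre of its underside
There are look-alikes about, which are no part of the job. What is shaped like the tin_green but pink is not meant. What is shaped like the tin_blue but pink is not meant.

How it is judged (in metres and radians):
At the end, for the whole second after the job is handed in: Each tin stands in the walnut compartment that mirrors its card's place in the card tray (leftmost card: rightmost compartment, and so on), within 12 mm of the compartment's centre in x and y, flat on its floor (3 mm in height, 0.08 rad tilt), at rest and let go (((y of card_red in the frame of card_tray between -0.119 and -0.079 m and y of tin_red in the frame of walnut_tray between 0.093 and 0.117 m) or (y of card_red in the frame of card_tray between -0.053 and -0.013 m and y of tin_red in the frame of walnut_tray between 0.023 and 0.047 m) or (y of card_red in the frame of card_tray between 0.013 and 0.053 m and y of tin_red in the frame of walnut_tray between -0.047 and -0.023 m) or (y of card_red in the frame of card_tray between 0.079 and 0.119 m and y of tin_red in the frame of walnut_tray between -0.117 and -0.093 m)) and x of tin_red in the frame of walnut_tray between -0.012 and 0.012 m and z of tin_red in the frame of walnut_tray between 0.003 and 0.009 m and angle between each of tin_red, tin_yellow, tin_blue, tin_green's own z axis and vertical below 0.08 rad and linear speed of each of tin_red, tin_yellow, tin_blue, tin_green below 0.02 m/s and ((y of card_yellow in the frame of card_tray between -0.119 and -0.079 m and y of tin_yellow in the frame of walnut_tray between 0.093 and 0.117 m) or (y of card_yellow in the frame of card_tray between -0.053 and -0.013 m and y of tin_yellow in the frame of walnut_tray between 0.023 and 0.047 m) or (y of card_yellow in the frame of card_tray between 0.013 and 0.053 m and y of tin_yellow in the frame of walnut_tray between -0.047 and -0.023 m) or (y of card_yellow in the frame of card_tray between 0.079 and 0.119 m and y of tin_yellow in the frame of walnut_tray between -0.117 and -0.093 m)) and x of tin_yellow in the frame of walnut_tray between -0.012 and 0.012 m and z of tin_yellow in the frame of walnut_tray between 0.003 and 0.009 m and ((y of card_blue in the frame of card_tray between -0.119 and -0.079 m and y of tin_blue in the frame of walnut_tray between 0.093 and 0.117 m) or (y of card_blue in the frame of card_tray between -0.053 and -0.013 m and y of tin_blue in the frame of walnut_tray between 0.023 and 0.047 m) or (y of card_blue in the frame of card_tray between 0.013 and 0.053 m and y of tin_blue in the frame of walnut_tray between -0.047 and -0.023 m) or (y of card_blue in the frame of card_tray between 0.079 and 0.119 m and y of tin_blue in the frame of walnut_tray between -0.117 and -0.093 m)) and x of tin_blue in the frame of walnut_tray between -0.012 and 0.012 m and z of tin_blue in the frame of walnut_tray between 0.003 and 0.009 m and ((y of card_green in the frame of card_tray between -0.119 and -0.079 m and y of tin_green in the frame of walnut_tray between 0.093 and 0.117 m) or (y of card_green in the frame of card_tray between -0.053 and -0.013 m and y of tin_green in the frame of walnut_tray between 0.023 and 0.047 m) or (y of card_green in the frame of card_tray between 0.013 and 0.053 m and y of tin_green in the frame of walnut_tray between -0.047 and -0.023 m) or (y of card_green in the frame of card_tray between 0.079 and 0.119 m and y of tin_green in the frame of walnut_tray between -0.117 and -0.093 m)) and x of tin_green in the frame of walnut_tray between -0.012 and 0.012 m and z of tin_green in the frame of walnut_tray between 0.003 and 0.009 m); the robot touches nothing.
It fails at once if a tin is let go in the air, its underside more than 45 mm above the table (36 mm above where it would stand) ((height (world z) of tin_red above 0.045 m and contact force between the fingers and tin_red below 0.05 N) or (height (world z) of tin_yellow above 0.045 m and contact force between the fingers and tin_yellow below 0.05 N) or (height (world z) of tin_blue above 0.045 m and contact force between the fingers and tin_blue below 0.05 N) or (height (world z) of tin_green above 0.045 m and contact force between the fingers and tin_green below 0.05 N)).
It fails at once if a tin is tipped more than 0.7 rad (40 degrees) (angle between any of tin_red, tin_yellow, tin_blue, tin_green's own z axis and vertical above 0.7 rad).
It fails at once if the loupe stand or the tin of clips is moved more than 15 mm or tipped more than 0.4 rad (distance of any of loupe_stand, clip_tin from where it was at the start of the episode above 0.015 m or angle between any of loupe_stand, clip_tin's own z axis and vertical above 0.4 rad).
It also fails if it takes over 83 s, if anything falls off the work surface, if the arm or the gripper's body presses on something with over 40 N, if the wrist force passes 120 N, or if a joint passes its speed limit or range.

## Working session

There is one attempt and no reset: what is moved stays moved. The work goes in short steps, Python scripts to look and compute and a tool call to move; the robot and the scene stay as the last step left them, time stands still between calls to the robot, and variables do not carry over. Pictures are saved under pics/ and viewed, at most 14 in all, crops included, and the job is handed in when it is done.

Besides the shell and the picture viewer there is one more tool, called after "Emit:" as name([rows], argument=value, ...), one row to a line, values as JSON. servo_tool: Moves the arm, as the interface text tells. Shifts and turns lie within -1 to 1; 1 stands for 250 mm of shift or 360 degrees of turn. Its arguments: {"type":"object","properties":{"series":{"type":"array","items":{"type":"object","properties":{"offset":{"type":"array","items":{"type":"number"}},"dr":{"type":"array","items":{"type":"number"}}}}},"fingers":{"type":"number"}},"required":["series"]}

```bash
mkdir -p pics; python3 - <<'E'
from station import ctrl
import cv2,pickle
print(ctrl.read_state())
for n in("top","side"):
    f=ctrl.grab_frame(n);pickle.dump(f,open(n+".pkl","wb"))
    cv2.imwrite(f"pics/{n}0.png",f["image"][:,:,::-1]);print({k:v for k,v in f.items() if k!="image"})
E
```

```text
{'time_s': 0.0, 'joints': array([ 9.13365043e+01,  2.05920388e+01,  6.35018259e-01, -2.00154912e-02,
       -7.01352976e+01, -1.65071822e+01]), 'dq': array([ 0.01962285, -0.02735099,  0.06495717,  0.04292908,  0.10943362,
        0.04538608]), 'joint_efforts': array([-3.00520887e-04, -5.82728148e+01,  2.93062985e+01,  6.99721590e+00,
        7.21115386e-03, -1.57540599e-04]), 'position': array([0.17654347, 0.65103544, 0.23962563]), 'tool_rot': array([ 1.79906140e+02, -8.19306459e-03, -1.51774876e+01]), 'wrist_force': array([0.70578158, 1.15512716, 0.06480638]), 'moment': array([-0.00154912,  0.0236855 , -0.00384458]), 'finger_force': 0.0, 'finger_gap': 0.08795704500902643}
{'mtx': array([[465.35226609,   0.        , 327.86036295],
       [  0.        , 465.35226609, 240.95570091],
       [  0.        ,   0.        ,   1.        ]]), 'xyz': array([ 0.52149416, -0.05197145,  0.76569158]), 'attitude': array([  3.48800337,   2.57456689, -89.74942532])}
{'mtx': array([[502.05229617,   0.        , 314.24016196],
       [  0.        , 502.05229617, 237.69401881],
       [  0.        ,   0.        ,   1.        ]]), 'xyz': array([0.11312136, 0.38276426, 0.59987282]), 'attitude': array([  47.27005343,    0.50083459, -134.1746327 ])}
```

View pics/top0.png

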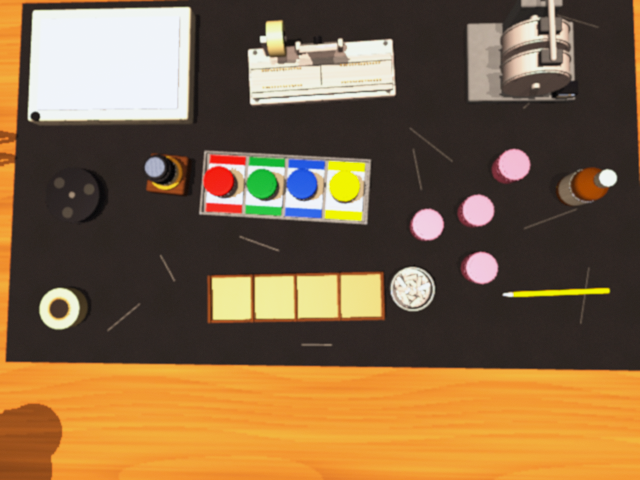

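View pics/side0.png

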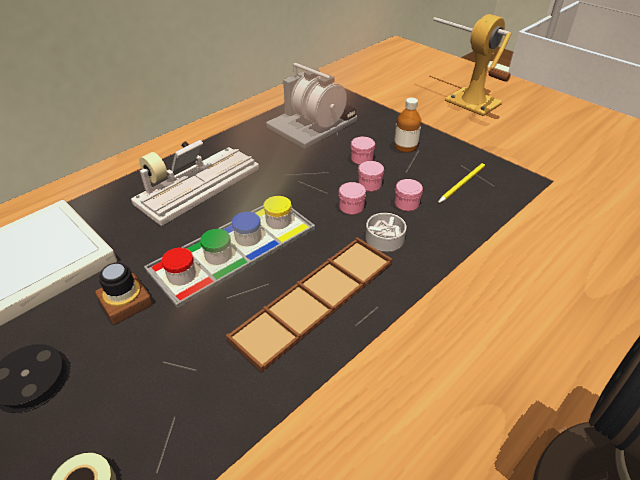

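The top view shows the card row from left to right as red (219,182), green (262,184), blue (302,184) and yellow (344,186). The walnut tray lies nearer the robot, at x 208–384, y 273–322. The four pink tins at (427,224), (477,210), (513,165) and (481,268) are the look-alikes and stand outside the card tray. The meant tins are the four coloured ones on their cards. Next I confirm that in a crop and measure.

```bash
cat >h.py <<'E'
import numpy as np,cv2
from scipy.spatial.transform import Rotation as R
def unproj(f,uv,z):
    uv=np.atleast_2d(uv).astype(float);K=f["mtx"]
    d=np.c_[(uv-K[[0,1],[2,2]])/K[0,0],np.ones(len(uv))]*[1,-1,-1]
    d=d@R.from_euler("xyz",f["attitude"],degrees=True).as_matrix().T
    return (f["xyz"]+d*((z-f["xyz"][2])/d[:,2])[:,None])[:,:2]
def proj(f,P):
    c=(np.atleast_2d(P)-f["xyz"])@R.from_euler("xyz",f["attitude"],degrees=True).as_matrix()
    return f["mtx"][[0,1],[2,2]]+f["mtx"][0,0]*np.c_[c[:,0],-c[:,1]]/-c[:,2:]
HUE=dict(red=(0,5),green=(55,75),blue=(105,125),yellow=(27,33))
def mask(im,lo,hi): return cv2.inRange(cv2.cvtColor(im,cv2.COLOR_RGB2HSV),lo,hi)
E
python3 - <<'E'
import pickle
from h import *
for n in("top","side"):
    f=pickle.load(open(n+".pkl","rb"));im=f["image"]
    print(n)
    for c,(a,b) in HUE.items():
        m=mask(im,(a,150,90),(b,255,255))
        N,_,s,ct=cv2.connectedComponentsWithStats(m)
        for i in range(1,N):
            if s[i,4]>60: print(c,s[i],ct[i].round(1),"z49",unproj(f,ct[i],.049).round(4),"z9",unproj(f,ct[i],.009).round(4))
    m=mask(im,(12,60,120),(28,200,255))
    N,_,s,ct=cv2.connectedComponentsWithStats(m)
    for i in range(1,N):
        if 800<s[i,4]<6000: print("floor",s[i],ct[i].round(1),unproj(f,ct[i],.009).round(4))
    if n=="top": cv2.imwrite("pics/crop.png",cv2.resize(im[140:330,140:400],None,fx=3,fy=3,interpolation=2)[:,:,::-1])
E
```

```text
top
red [210 155  36  10 282] [227.2 159.3] z49 [[0.6938 0.1398]] z9 [[0.7034 0.1505]]
red [203 167  31  29 710] [218.3 180.7] z49 [[0.6598 0.1534]] z9 [[0.6675 0.1649]]
red [206 203  36  10 286] [223.4 207.9] z49 [[0.6167 0.1445]] z9 [[0.6221 0.1555]]
green [250 157  34  10 249] [266.6 161.6] z49 [[0.6897 0.0773]] z9 [[0.6991 0.0845]]
green [247 170  30  29 670] [261.6 183.6] z49 [[0.6549 0.0847]] z9 [[0.6623 0.0923]]
green [246 206  35   9 248] [262.9 209.9] z49 [[0.6134 0.0821]] z9 [[0.6186 0.0895]]
blue [287 160  37  39 972] [303. 178.] z49 [[0.6635 0.0198]] z9 [[0.6714 0.0238]]
blue [286 208  35  10 268] [302.9 212.4] z49 [[0.6095 0.0195]] z9 [[0.6144 0.0235]]
yellow [ 328  161   37   41 1039] [344.8 179.9] z49 [[ 0.6603 -0.0455]] z9 [[ 0.668  -0.0452]]
yellow [325 210  37  11 310] [342.9 214.9] z49 [[ 0.6055 -0.0427]] z9 [[ 0.6102 -0.0422]]
yellow [514 288  96  10 517] [560.9 292.3] z49 [[ 0.4884 -0.3699]] z9 [[ 0.4866 -0.3876]]
floor [ 296  273   87   47 3751] [339.  295.9] [[ 0.4785 -0.0362]]
floor [ 254  275   42   45 1243] [277.2 293.2] [[0.4822 0.0644]]
floor [211 276  41 
[... 277 characters left out ...]
]
green [187 229  34  23 293] [205.5 239.7] z49 [[0.6643 0.0987]] z9 [[0.7043 0.0781]]
blue [247 241  31  19 180] [261.9 249.6] z49 [[0.5824 0.0487]] z9 [[0.6165 0.0244]]
yellow [443 163  42  35 172] [463. 180.] z49 [[ 0.4639 -0.3327]] z9 [[ 0.4894 -0.3847]]
yellow [264 196  28  17 360] [277.1 203.8] z49 [[ 0.6523 -0.044 ]] z9 [[ 0.6915 -0.075 ]]
yellow [278 224  30  18 169] [292.4 232.3] z49 [[ 0.5786 -0.013 ]] z9 [[ 0.6124 -0.0417]]
floor [ 333  243   57   40 1157] [359.9 261.9] [[ 0.4805 -0.0717]]
floor [ 264  257   99   53 1482] [327.7 284.9] [[0.4821 0.002 ]]
floor [ 268  287   64   49 1593] [298.5 310.6] [[0.4766 0.0697]]
floor [ 226  312   70   55 1978] [262.2 338.3] [[0.4761 0.1409]]
```

View pics/crop.png

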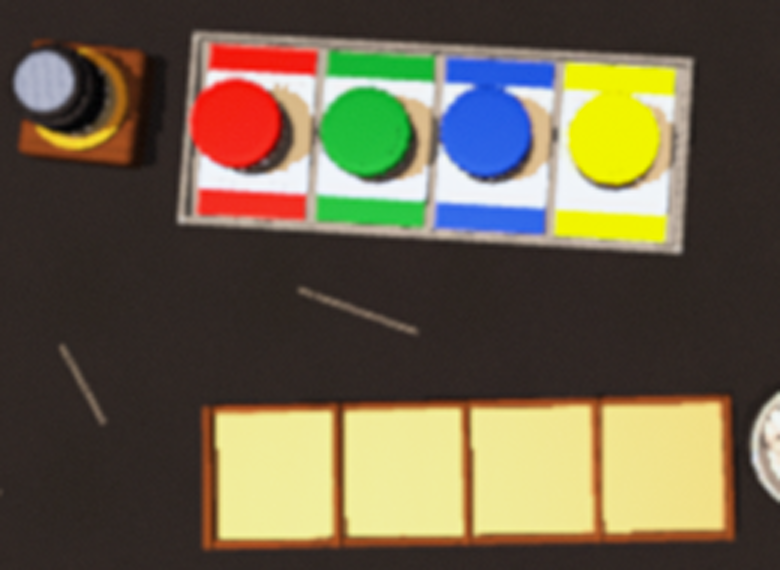

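The crop shows the tins standing on cards of their own colour. In order from the robot's left they are red, green, blue, yellow, so the targets are red −105, green −35, blue +35 and yellow +105. Next I fit both trays.

```bash
python3 - <<'E'
import pickle
from h import *
f=pickle.load(open("top.pkl","rb"));im=f["image"].copy()
fl=np.zeros(im.shape[:2],np.uint8);fl[268:328,200:392]=1
g=mask(im,(20,40,190),(35,255,255))*fl
N,_,s,ct=cv2.connectedComponentsWithStats(g)
C=[unproj(f,ct[i],.009)[0] for i in range(1,N) if s[i,4]>800]; C=np.array(sorted(C,key=lambda c:-c[1]));print([x for x in s[:,4]],C.round(4))
def fit(P,Q): # 2D rigid Q->P
    u,_,vt=np.linalg.svd((Q-Q.mean(0)).T@(P-P.mean(0)));r=vt.T@u.T
    return P.mean(0)-r@Q.mean(0),r,np.abs(P-((P.mean(0)-r@Q.mean(0))+Q@r.T)).max()
Q=np.array([[0,y] for y in(.105,.035,-.035,-.105)])
wt,wr,e=fit(C,Q);print("walnut",wt,np.degrees(np.arctan2(wr[1,0],wr[0,0])),e)
B=np.array([[.6221,.1555],[.6186,.0895],[.6144,.0235],[.6102,-.0422],[.7034,.1505],[.6991,.0845]])
q=np.array([[-.04,.099],[-.04,.033],[-.04,-.033],[-.04,-.099],[.04,.099],[.04,.033]])
t,r,e=fit(B,q);print("card",t,np.degrees(np.arctan2(r[1,0],r[0,0])),e)
for y,n in zip((.099,.033,-.033,-.099),HUE): print("src",(t+r@[0,y]).round(4),"dst",(wt+wr@[0,-y/.099*.105 if abs(y)>.05 else -y/.033*.035]).round(4))
np.savez("tr.npz",wt=wt,wr=wr,t=t,r=r)
for n in("top","side"):
    f=pickle.load(open(n+".pkl","rb"));im=f["image"].copy()
    for (T,RR,hx,hy,z) in((t,r,.053,.138,.012),(wt,wr,.038,.142,.0145)):
        p=np.array([T+RR@[a*hx,b*hy] for a,b in((1,1),(1,-1),(-1,-1),(-1,1))])
        cv2.polylines(im,[(proj(f,np.c_[p,[z]*4])*16).astype(int)],True,(255,0,255),1,cv2.LINE_AA,4)
    for y in(.099,.033,-.033,-.099):
        a=np.linspace(0,6.28,40);p=t+r@[0,y]
        cv2.polylines(im,[(proj(f,np.c_[p[0]+.024*np.cos(a),p[1]+.024*np.sin(a),0*a+.049])*16).astype(int)],True,(255,0,255),1,cv2.LINE_AA,4)
    c=im[140:330,140:400] if n=="top" else im[180:380,130:400]
    cv2.imwrite(f"pics/ov_{n}.png",cv2.resize(c,None,fx=2.9,fy=2.9)[:,:,::-1])
E
cd pics; python3 -c "
import cv2,numpy as np
a=cv2.imread('ov_top.png');b=cv2.imread('ov_side.png');w=max(a.shape[1],b.shape[1])
p=lambda i:cv2.copyMakeBorder(i,0,0,0,w-i.shape[1],0)
cv2.imwrite('ov.png',cv2.resize(np.vstack([p(a),p(b)]),(410,595)) if 0 else cv2.resize(np.hstack([cv2.resize(a,(400,292)),cv2.resize(b,(400,292))]),(800,292)))"
```

```text
[np.int32(300598), np.int32(1666), np.int32(1663), np.int32(1617), np.int32(1656)] [[ 0.4737  0.1396]
 [ 0.4757  0.0692]
 [ 0.4776 -0.0005]
 [ 0.4791 -0.0705]]
walnut [0.47653297 0.03446038] 1.4762005782999135 0.00023906544415765174
card [0.65654673 0.05408314] -3.6307430102882234 0.0007962929264933027
src [0.6628 0.1529] dst [ 0.4792 -0.0705]
src [0.6586 0.087 ] dst [ 0.4774 -0.0005]
src [0.6545 0.0211] dst [0.4756 0.0694]
src [ 0.6503 -0.0447] dst [0.4738 0.1394]
```

View pics/ov.png

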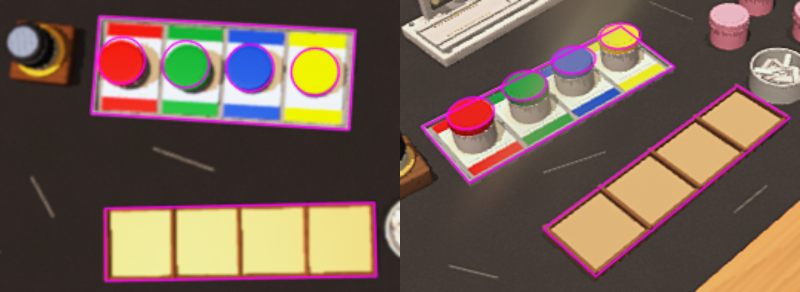

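Both fits agree with the two cameras to about 1–2 mm. First I turn the tool so it closes along the card tray's x (yaw −93.6).

Emit:
servo_tool([
  {"dr": [0, 0, 0.018]},
  {"dr": [0, 0, 0.018]},
  {"dr": [0, 0, 0.018]},
  {"dr": [0, 0, 0.018]},
  {"dr": [0, 0, 0.018]},
  {"dr": [0, 0, 0.018]},
  {"dr": [0, 0, 0.018]},
  {"dr": [0, 0, 0.018]},
  {"dr": [0, 0, 0.018]},
  {"dr": [0, 0, 0.018]},
  {"dr": [0, 0, 0.018]},
  {"dr": [0, 0, 0.02]},
  {"dr": [0, 0, 0]},
  {"dr": [0, 0, 0]},
], fingers=1)

```text
invalid input
```

Emit:
servo_tool([
  {"offset": [0, 0, 0], "dr": [0, 0, 0.018]},
  {"offset": [0, 0, 0], "dr": [0, 0, 0.018]},
  {"offset": [0, 0, 0], "dr": [0, 0, 0.018]},
  {"offset": [0, 0, 0], "dr": [0, 0, 0.018]},
  {"offset": [0, 0, 0], "dr": [0, 0, 0.018]},
  {"offset": [0, 0, 0], "dr": [0, 0, 0.018]},
  {"offset": [0, 0, 0], "dr": [0, 0, 0.018]},
  {"offset": [0, 0, 0], "dr": [0, 0, 0.018]},
  {"offset": [0, 0, 0], "dr": [0, 0, 0.018]},
  {"offset": [0, 0, 0], "dr": [0, 0, 0.018]},
  {"offset": [0, 0, 0], "dr": [0, 0, 0.018]},
  {"offset": [0, 0, 0], "dr": [0, 0, 0.02]},
  {"offset": [0, 0, 0], "dr": [0, 0, 0]},
  {"offset": [0, 0, 0], "dr": [0, 0, 0]},
], fingers=1)

```text
time_s: 1.5
position: [0.1766, 0.6513, 0.2402]
tool_rot: [180.0, -0.0, -93.4]
wrist_force: [-0.1, -0.3, -0.2]
finger_gap: 0.0878
finger_force: 0.0
```

```bash
cat >go.py <<'E'
# usage: go.py x y z yaw -> total tool-axis shift /0.25 and turn /360 to get there
import sys
from h import *
from station import ctrl
s=ctrl.read_state();x=list(map(float,sys.argv[1:]))
Rm=R.from_euler("xyz",s["tool_rot"],degrees=True)
T=R.from_euler("xyz",[180,0,x[3]],degrees=True)
print("offset",(Rm.inv().apply(np.array(x[:3])-s["position"])/.25).round(4),"dr",((Rm.inv()*T).as_rotvec(degrees=True)/360).round(4))
print("t",round(s["time_s"],2),s["position"].round(4),s["tool_rot"].round(2),"j",s["joints"].round(0),"gap",round(s["finger_gap"],4),round(s["finger_force"],1),s["wrist_force"].round(1))
E
python3 go.py .6628 .1529 .12 -93.6
```

```text
offset [ 1.8726 -2.0611  0.4819] dr [ 0.     -0.0001  0.0004]
t 1.5 [0.1766 0.6513 0.2402] [ 1.800e+02 -4.000e-02 -9.345e+01] j [ 91.  21.   1.  -0. -70. -95.] gap 0.0878 0.0 [-0.1 -0.3 -0.2]
```

Emit:
servo_tool([
  {"offset": [0.104, -0.1145, 0.0268], "dr": [0, 0, 0]},
  {"offset": [0.104, -0.1145, 0.0268], "dr": [0, 0, 0]},
  {"offset": [0.104, -0.1145, 0.0268], "dr": [0, 0, 0]},
  {"offset": [0.104, -0.1145, 0.0268], "dr": [0, 0, 0]},
  {"offset": [0.104, -0.1145, 0.0268], "dr": [0, 0, 0]},
  {"offset": [0.104, -0.1145, 0.0268], "dr": [0, 0, 0]},
  {"offset": [0.104, -0.1145, 0.0268], "dr": [0, 0, 0]},
  {"offset": [0.104, -0.1145, 0.0268], "dr": [0, 0, 0]},
  {"offset": [0.104, -0.1145, 0.0268], "dr": [0, 0, 0]},
  {"offset": [0.104, -0.1145, 0.0268], "dr": [0, 0, 0]},
  {"offset": [0.104, -0.1145, 0.0268], "dr": [0, 0, 0]},
  {"offset": [0.104, -0.1145, 0.0268], "dr": [0, 0, 0]},
  {"offset": [0.104, -0.1145, 0.0268], "dr": [0, 0, 0]},
  {"offset": [0.104, -0.1145, 0.0268], "dr": [0, 0, 0]},
  {"offset": [0.104, -0.1145, 0.0268], "dr": [0, 0, 0]},
  {"offset": [0.104, -0.1145, 0.0268], "dr": [0, 0, 0]},
  {"offset": [0.104, -0.1145, 0.0268], "dr": [0, 0, 0]},
  {"offset": [0.104, -0.1145, 0.0268], "dr": [0, 0, 0]},
  {"offset": [0, 0, 0], "dr": [0, 0, 0]},
  {"offset": [0, 0, 0], "dr": [0, 0, 0]},
])

```text
time_s: 3.5
position: [0.6613, 0.1504, 0.1191]
tool_rot: [179.9, -0.0, -93.6]
wrist_force: [-0.2, -0.8, 0.2]
finger_gap: 0.0877
finger_force: 0.0
```

```bash
python3 go.py .6628 .1529 .031 -93.6
```

```text
offset [-0.0104 -0.006   0.3524] dr [ 0.0002 -0.0001 -0.0001]
t 3.5 [0.6613 0.1504 0.1191] [ 1.7994e+02 -3.0000e-02 -9.3630e+01] j [ 29.  26.  -7.  -0. -57. -33.] gap 0.0877 0.0 [-0.2 -0.8  0.2]
```

Emit:
servo_tool([
  {"offset": [-0.0104, -0.006, 0.02], "dr": [0, 0, 0]},
  {"offset": [0, 0, 0.06], "dr": [0, 0, 0]},
  {"offset": [0, 0, 0.06], "dr": [0, 0, 0]},
  {"offset": [0, 0, 0.06], "dr": [0, 0, 0]},
  {"offset": [0, 0, 0.06], "dr": [0, 0, 0]},
  {"offset": [0, 0, 0.05], "dr": [0, 0, 0]},
  {"offset": [0, 0, 0.03], "dr": [0, 0, 0]},
  {"offset": [0, 0, 0.012], "dr": [0, 0, 0]},
  {"offset": [0, 0, 0], "dr": [0, 0, 0]},
  {"offset": [0, 0, 0], "dr": [0, 0, 0]},
  {"offset": [0, 0, 0], "dr": [0, 0, 0]},
])

```text
time_s: 4.6
position: [0.6632, 0.1542, 0.0327]
tool_rot: [-179.9, 0.0, -93.7]
wrist_force: [0.6, -0.3, 0.5]
finger_gap: 0.0875
finger_force: 0.0
```

```bash
python3 go.py .6628 .1529 .031 -93.6; python3 - <<'E'
from station import ctrl
import cv2
cv2.imwrite("pics/s1.png",ctrl.grab_frame("side")["image"][150:350,80:400,::-1])
E
```

```text
offset [0.0055 0.0012 0.0069] dr [-0.0002  0.0001 -0.0001]
t 4.6 [0.6632 0.1542 0.0327] [-1.7994e+02  3.0000e-02 -9.3650e+01] j [ 29.  31. -12.   0. -47. -33.] gap 0.0875 0.0 [ 0.6 -0.3  0.5]
```

View pics/s1.png

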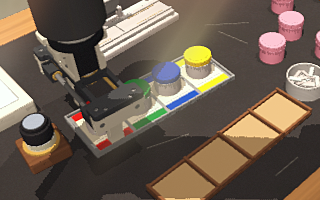

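The gripper straddles the red tin across the row and is clear of the loupe and the green tin. Closing now.

Emit:
servo_tool([
  {"offset": [0.004, 0, 0.006], "dr": [0, 0, 0]},
  {"offset": [0, 0, 0], "dr": [0, 0, 0]},
  {"offset": [0, 0, 0], "dr": [0, 0, 0]},
  {"offset": [0, 0, 0], "dr": [0, 0, 0]},
  {"offset": [0, 0, 0], "dr": [0, 0, 0]},
  {"offset": [0, 0, 0], "dr": [0, 0, 0]},
  {"offset": [0, 0, 0], "dr": [0, 0, 0]},
  {"offset": [0, 0, 0], "dr": [0, 0, 0]},
], fingers=0.3)

```text
time_s: 5.45
position: [0.6625, 0.153, 0.0305]
tool_rot: [180.0, -0.0, -93.7]
wrist_force: [-1.6, 0.2, 1.5]
finger_gap: 0.0471
finger_force: 30.0
```

```bash
python3 go.py .6628 .1529 .095 -93.6
```

```text
offset [ 0.0005 -0.0013 -0.2582] dr [ 0.0001 -0.     -0.0001]
t 5.45 [0.6625 0.153  0.0305] [ 1.7998e+02 -1.0000e-02 -9.3650e+01] j [ 29.  32. -12.  -0. -47. -33.] gap 0.0471 30.0 [-1.6  0.2  1.5]
```

Emit:
servo_tool([
  {"offset": [0, 0, -0.03], "dr": [0, 0, 0]},
  {"offset": [0, 0, -0.06], "dr": [0, 0, 0]},
  {"offset": [0, 0, -0.08], "dr": [0, 0, 0]},
  {"offset": [0, 0, -0.06], "dr": [0, 0, 0]},
  {"offset": [0, 0, -0.03], "dr": [0, 0, 0]},
  {"offset": [0.05, 0.035, 0], "dr": [0, 0, 0]},
  {"offset": [0.08, 0.06, 0], "dr": [0, 0, 0]},
  {"offset": [0.1, 0.072, 0], "dr": [0, 0, 0]},
  {"offset": [0.1, 0.072, 0], "dr": [0, 0, 0]},
  {"offset": [0.1, 0.072, 0], "dr": [0, 0, 0]},
  {"offset": [0.1, 0.072, 0], "dr": [0, 0, 0]},
  {"offset": [0.1, 0.072, 0], "dr": [0, 0, 0]},
  {"offset": [0.1, 0.072, 0], "dr": [0, 0, 0]},
  {"offset": [0.1, 0.072, 0], "dr": [0, 0, 0]},
  {"offset": [0.07, 0.05, 0], "dr": [0, 0, 0]},
  {"offset": [0.039, 0.026, 0], "dr": [0, 0, 0]},
  {"offset": [0, 0, 0], "dr": [0, 0, 0]},
  {"offset": [0, 0, 0], "dr": [0, 0, 0]},
])

```text
time_s: 7.25
position: [0.48, -0.0703, 0.0956]
tool_rot: [-180.0, 0.0, -93.7]
wrist_force: [-0.5, -1.0, -0.9]
finger_gap: 0.0473
finger_force: 30.0
```

```bash
python3 go.py .4792 -.0705 .0307 -93.6
```

```text
offset [0.001  0.0034 0.2597] dr [-0.0001  0.     -0.0002]
t 7.25 [ 0.48   -0.0703  0.0956] [-1.7995e+02  1.0000e-02 -9.3660e+01] j [ 15.  11. -34.   0. -45. -19.] gap 0.0473 30.0 [-0.5 -1.  -0.9]
```

Emit:
servo_tool([
  {"offset": [0, 0.003, 0.03], "dr": [0, 0, 0]},
  {"offset": [0, 0, 0.06], "dr": [0, 0, 0]},
  {"offset": [0, 0, 0.06], "dr": [0, 0, 0]},
  {"offset": [0, 0, 0.05], "dr": [0, 0, 0]},
  {"offset": [0, 0, 0.03], "dr": [0, 0, 0]},
  {"offset": [0, 0, 0.015], "dr": [0, 0, 0]},
  {"offset": [0, 0, 0.008], "dr": [0, 0, 0]},
  {"offset": [0, 0, 0.006], "dr": [0, 0, 0]},
  {"offset": [0, 0, 0], "dr": [0, 0, 0]},
  {"offset": [0, 0, 0], "dr": [0, 0, 0]},
  {"offset": [0, 0, 0], "dr": [0, 0, 0]},
])

```text
time_s: 8.35
position: [0.4788, -0.0704, 0.0311]
tool_rot: [-180.0, 0.0, -93.7]
wrist_force: [-0.7, -0.7, -1.1]
finger_gap: 0.0474
finger_force: 30.0
```

```bash
python3 go.py .4792 -.0705 .0307 -93.6
```

```text
offset [ 0.0003 -0.0017  0.0015] dr [-0.0001  0.     -0.0001]
t 8.35 [ 0.4788 -0.0704  0.0311] [-1.7996e+02  1.0000e-02 -9.3650e+01] j [ 15.  17. -38.   0. -35. -19.] gap 0.0474 30.0 [-0.7 -0.7 -1.1]
```

Emit:
servo_tool([
  {"offset": [0, 0, 0.002], "dr": [0, 0, 0]},
  {"offset": [0, 0, 0.002], "dr": [0, 0, 0]},
  {"offset": [0, 0, 0], "dr": [0, 0, 0]},
  {"offset": [0, 0, 0], "dr": [0, 0, 0]},
])

```text
time_s: 8.75
position: [0.4788, -0.0704, 0.0304]
tool_rot: [-180.0, 0.0, -93.6]
wrist_force: [-1.4, 0.5, 6.9]
finger_gap: 0.0477
finger_force: 30.0
```

Emit:
servo_tool([
  {"offset": [0, 0, 0], "dr": [0, 0, 0]},
  {"offset": [0, 0, 0], "dr": [0, 0, 0]},
  {"offset": [0, 0, 0], "dr": [0, 0, 0]},
  {"offset": [0, 0, 0], "dr": [0, 0, 0]},
  {"offset": [0, 0, 0], "dr": [0, 0, 0]},
  {"offset": [0, 0, 0], "dr": [0, 0, 0]},
  {"offset": [0, 0, -0.03], "dr": [0, 0, 0]},
  {"offset": [0, 0, -0.06], "dr": [0, 0, 0]},
  {"offset": [0, 0, -0.08], "dr": [0, 0, 0]},
  {"offset": [0, 0, -0.06], "dr": [0, 0, 0]},
  {"offset": [0, 0, -0.03], "dr": [0, 0, 0]},
  {"offset": [0, 0, 0], "dr": [0, 0, 0]},
], fingers=1)

```text
time_s: 9.95
position: [0.4793, -0.0702, 0.0959]
tool_rot: [-179.9, 0.0, -93.6]
wrist_force: [-0.5, 0.6, -0.1]
finger_gap: 0.0875
finger_force: 0.0
```

```bash
python3 go.py .6586 .087 .095 -93.6;  python3 - <<'E'
from station import ctrl
import cv2
cv2.imwrite("pics/s2.png",ctrl.grab_frame("side")["image"][150:400,100:500,::-1])
E
```

```text
offset [-0.6733 -0.6759  0.0057] dr [-0.0004  0.0001 -0.0001]
t 9.95 [ 0.4793 -0.0702  0.0959] [-1.7986e+02  4.0000e-02 -9.3650e+01] j [ 15.  11. -34.   0. -45. -19.] gap 0.0875 0.0 [-0.5  0.6 -0.1]
```

View pics/s2.png

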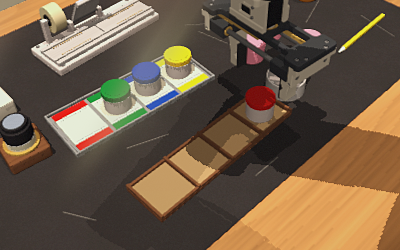

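The red tin stands in the rightmost compartment (crop pixel 262,105). Next is green.

Emit:
servo_tool([
  {"offset": [-0.04, -0.04, 0], "dr": [0, 0, 0]},
  {"offset": [-0.08, -0.08, 0], "dr": [0, 0, 0]},
  {"offset": [-0.1, -0.1, 0], "dr": [0, 0, 0]},
  {"offset": [-0.11, -0.11, 0], "dr": [0, 0, 0]},
  {"offset": [-0.11, -0.11, 0], "dr": [0, 0, 0]},
  {"offset": [-0.1, -0.1, 0], "dr": [0, 0, 0]},
  {"offset": [-0.08, -0.08, 0], "dr": [0, 0, 0]},
  {"offset": [-0.053, -0.056, 0], "dr": [0, 0, 0]},
  {"offset": [0, 0, 0], "dr": [0, 0, 0]},
  {"offset": [0, 0, 0.03], "dr": [0, 0, 0]},
  {"offset": [0, 0, 0.06], "dr": [0, 0, 0]},
  {"offset": [0, 0, 0.06], "dr": [0, 0, 0]},
  {"offset": [0, 0, 0.05], "dr": [0, 0, 0]},
  {"offset": [0, 0, 0.03], "dr": [0, 0, 0]},
  {"offset": [0, 0, 0.02], "dr": [0, 0, 0]},
  {"offset": [0, 0, 0.01], "dr": [0, 0, 0]},
  {"offset": [0, 0, 0], "dr": [0, 0, 0]},
  {"offset": [0, 0, 0], "dr": [0, 0, 0]},
])

```text
time_s: 11.8
position: [0.6583, 0.0868, 0.0302]
tool_rot: [-180.0, 0.0, -93.6]
wrist_force: [0.0, -0.9, 0.5]
finger_gap: 0.0877
finger_force: 0.0
```

```bash
python3 go.py .6586 .087 .031 -93.6
```

```text
offset [-0.0007 -0.0013 -0.0031] dr [-0.0001  0.     -0.0001]
t 11.8 [0.6583 0.0868 0.0302] [-1.7995e+02  2.0000e-02 -9.3650e+01] j [ 24.  30. -14.   0. -46. -28.] gap 0.0877 0.0 [ 0.  -0.9  0.5]
```

Emit:
servo_tool([
  {"offset": [0, 0, -0.001], "dr": [0, 0, 0]},
  {"offset": [0, 0, 0], "dr": [0, 0, 0]},
  {"offset": [0, 0, 0], "dr": [0, 0, 0]},
  {"offset": [0, 0, 0], "dr": [0, 0, 0]},
  {"offset": [0, 0, 0], "dr": [0, 0, 0]},
  {"offset": [0, 0, 0], "dr": [0, 0, 0]},
  {"offset": [0, 0, 0], "dr": [0, 0, 0]},
  {"offset": [0, 0, 0], "dr": [0, 0, 0]},
], fingers=0.3)

```text
time_s: 12.6
position: [0.6577, 0.0867, 0.03]
tool_rot: [180.0, -0.0, -93.7]
wrist_force: [-1.3, -0.5, 1.3]
finger_gap: 0.0475
finger_force: 30.0
```

```bash
python3 go.py .4774 -.0005 .095 -93.6
```

```text
offset [ 0.3941  0.6978 -0.2599] dr [ 0.0001 -0.     -0.0001]
t 12.6 [0.6577 0.0867 0.03  ] [ 1.7998e+02 -1.0000e-02 -9.3650e+01] j [ 24.  30. -14.  -0. -46. -28.] gap 0.0475 30.0 [-1.3 -0.5  1.3]
```

Emit:
servo_tool([
  {"offset": [0, 0, -0.03], "dr": [0, 0, 0]},
  {"offset": [0, 0, -0.06], "dr": [0, 0, 0]},
  {"offset": [0, 0, -0.08], "dr": [0, 0, 0]},
  {"offset": [0, 0, -0.06], "dr": [0, 0, 0]},
  {"offset": [0, 0, -0.03], "dr": [0, 0, 0]},
  {"offset": [0.024, 0.04, 0], "dr": [0, 0, 0]},
  {"offset": [0.04, 0.07, 0], "dr": [0, 0, 0]},
  {"offset": [0.05, 0.09, 0], "dr": [0, 0, 0]},
  {"offset": [0.056, 0.1, 0], "dr": [0, 0, 0]},
  {"offset": [0.056, 0.1, 0], "dr": [0, 0, 0]},
  {"offset": [0.056, 0.1, 0], "dr": [0, 0, 0]},
  {"offset": [0.05, 0.09, 0], "dr": [0, 0, 0]},
  {"offset": [0.04, 0.07, 0], "dr": [0, 0, 0]},
  {"offset": [0.022, 0.038, 0], "dr": [0, 0, 0]},
  {"offset": [0, 0, 0], "dr": [0, 0, 0]},
  {"offset": [0, 0, 0], "dr": [0, 0, 0]},
])

```text
time_s: 14.2
position: [0.4781, -0.0003, 0.0951]
tool_rot: [-180.0, 0.0, -93.6]
wrist_force: [1.5, 0.2, -0.8]
finger_gap: 0.0475
finger_force: 30.0
```

Emit:
servo_tool([
  {"offset": [0, 0, 0.03], "dr": [0, 0, 0]},
  {"offset": [0, 0, 0.06], "dr": [0, 0, 0]},
  {"offset": [0, 0, 0.06], "dr": [0, 0, 0]},
  {"offset": [0, 0, 0.05], "dr": [0, 0, 0]},
  {"offset": [0, 0, 0.03], "dr": [0, 0, 0]},
  {"offset": [0, 0, 0.015], "dr": [0, 0, 0]},
  {"offset": [0, 0, 0.008], "dr": [0, 0, 0]},
  {"offset": [0, 0, 0.004], "dr": [0, 0, 0]},
  {"offset": [0, 0, 0], "dr": [0, 0, 0]},
  {"offset": [0, 0, 0], "dr": [0, 0, 0]},
  {"offset": [0, 0, 0], "dr": [0, 0, 0]},
])

```text
time_s: 15.3
position: [0.4778, -0.0003, 0.0311]
tool_rot: [-180.0, 0.0, -93.6]
wrist_force: [0.4, 0.6, -0.3]
finger_gap: 0.0476
finger_force: 30.0
```

```bash
python3 go.py .4774 -.0005 .030 -93.6
```

```text
offset [0.0007 0.0014 0.0044] dr [-0.0001  0.0001 -0.0001]
t 15.3 [ 4.778e-01 -3.000e-04  3.110e-02] [-1.7996e+02  2.0000e-02 -9.3650e+01] j [ 24.  17. -38.   0. -35. -27.] gap 0.0476 30.0 [ 0.4  0.6 -0.3]
```

Emit:
servo_tool([
  {"offset": [0, 0.001, 0.002], "dr": [0, 0, 0]},
  {"offset": [0, 0, 0.002], "dr": [0, 0, 0]},
  {"offset": [0, 0, 0.001], "dr": [0, 0, 0]},
  {"offset": [0, 0, 0], "dr": [0, 0, 0]},
  {"offset": [0, 0, 0], "dr": [0, 0, 0]},
])

```text
time_s: 15.8
position: [0.4773, -0.0004, 0.0299]
tool_rot: [-180.0, 0.0, -93.6]
wrist_force: [-1.7, 0.7, 4.4]
finger_gap: 0.0475
finger_force: 30.0
```

Emit:
servo_tool([
  {"offset": [0, 0, 0], "dr": [0, 0, 0]},
  {"offset": [0, 0, 0], "dr": [0, 0, 0]},
  {"offset": [0, 0, 0], "dr": [0, 0, 0]},
  {"offset": [0, 0, 0], "dr": [0, 0, 0]},
  {"offset": [0, 0, 0], "dr": [0, 0, 0]},
  {"offset": [0, 0, 0], "dr": [0, 0, 0]},
  {"offset": [0, 0, -0.03], "dr": [0, 0, 0]},
  {"offset": [0, 0, -0.06], "dr": [0, 0, 0]},
  {"offset": [0, 0, -0.08], "dr": [0, 0, 0]},
  {"offset": [0, 0, -0.06], "dr": [0, 0, 0]},
  {"offset": [0, 0, -0.03], "dr": [0, 0, 0]},
  {"offset": [0, 0, 0], "dr": [0, 0, 0]},
], fingers=1)

```text
time_s: 17.0
position: [0.4779, -0.0002, 0.0957]
tool_rot: [-179.9, 0.1, -93.6]
wrist_force: [0.0, 0.4, -0.2]
finger_gap: 0.0877
finger_force: 0.0
```

Emit:
servo_tool([
  {"offset": [-0.007, -0.04, 0], "dr": [0, 0, 0]},
  {"offset": [-0.015, -0.08, 0], "dr": [0, 0, 0]},
  {"offset": [-0.019, -0.1, 0], "dr": [0, 0, 0]},
  {"offset": [-0.024, -0.13, 0], "dr": [0, 0, 0]},
  {"offset": [-0.024, -0.13, 0], "dr": [0, 0, 0]},
  {"offset": [-0.019, -0.1, 0], "dr": [0, 0, 0]},
  {"offset": [-0.015, -0.08, 0], "dr": [0, 0, 0]},
  {"offset": [-0.008, -0.042, 0], "dr": [0, 0, 0]},
  {"offset": [0, 0, 0], "dr": [0, 0, 0]},
  {"offset": [0, 0, 0.03], "dr": [0, 0, 0]},
  {"offset": [0, 0, 0.06], "dr": [0, 0, 0]},
  {"offset": [0, 0, 0.06], "dr": [0, 0, 0]},
  {"offset": [0, 0, 0.05], "dr": [0, 0, 0]},
  {"offset": [0, 0, 0.03], "dr": [0, 0, 0]},
  {"offset": [0, 0, 0.02], "dr": [0, 0, 0]},
  {"offset": [0, 0, 0.006], "dr": [0, 0, 0]},
  {"offset": [0, 0, 0], "dr": [0, 0, 0]},
  {"offset": [0, 0, 0], "dr": [0, 0, 0]},
])

```text
time_s: 18.8
position: [0.6549, 0.0212, 0.031]
tool_rot: [-180.0, 0.0, -93.6]
wrist_force: [0.4, -0.4, 0.4]
finger_gap: 0.0881
finger_force: 0.0
```

```bash
python3 go.py .6545 .0211 .031 -93.6
```

```text
offset [ 0.0004  0.0015 -0.0001] dr [-0.0001  0.     -0.0001]
t 18.8 [0.6549 0.0212 0.031 ] [-1.7995e+02  1.0000e-02 -9.3650e+01] j [ 19.  30. -15.   0. -45. -23.] gap 0.0881 0.0 [ 0.4 -0.4  0.4]
```

Emit:
servo_tool([
  {"offset": [0, 0, 0], "dr": [0, 0, 0]},
  {"offset": [0, 0, 0], "dr": [0, 0, 0]},
  {"offset": [0, 0, 0], "dr": [0, 0, 0]},
  {"offset": [0, 0, 0], "dr": [0, 0, 0]},
  {"offset": [0, 0, 0], "dr": [0, 0, 0]},
  {"offset": [0, 0, 0], "dr": [0, 0, 0]},
  {"offset": [0, 0, 0], "dr": [0, 0, 0]},
  {"offset": [0, 0, 0], "dr": [0, 0, 0]},
], fingers=0.3)

```text
time_s: 19.6
position: [0.6545, 0.0211, 0.0305]
tool_rot: [-180.0, -0.0, -93.6]
wrist_force: [0.7, 0.2, 0.4]
finger_gap: 0.0474
finger_force: 30.0
```

```bash
python3 go.py .4756 .0694 .095 -93.6
```

```text
offset [-0.1473  0.7265 -0.258 ] dr [-0.     -0.     -0.0001]
t 19.6 [0.6545 0.0211 0.0305] [-180.     -0.    -93.65] j [ 19.  30. -15.   0. -45. -23.] gap 0.0474 30.0 [0.7 0.2 0.4]
```

Emit:
servo_tool([
  {"offset": [0, 0, -0.03], "dr": [0, 0, 0]},
  {"offset": [0, 0, -0.06], "dr": [0, 0, 0]},
  {"offset": [0, 0, -0.08], "dr": [0, 0, 0]},
  {"offset": [0, 0, -0.06], "dr": [0, 0, 0]},
  {"offset": [0, 0, -0.03], "dr": [0, 0, 0]},
  {"offset": [-0.008, 0.04, 0], "dr": [0, 0, 0]},
  {"offset": [-0.014, 0.07, 0], "dr": [0, 0, 0]},
  {"offset": [-0.018, 0.09, 0], "dr": [0, 0, 0]},
  {"offset": [-0.022, 0.108, 0], "dr": [0, 0, 0]},
  {"offset": [-0.022, 0.108, 0], "dr": [0, 0, 0]},
  {"offset": [-0.022, 0.108, 0], "dr": [0, 0, 0]},
  {"offset": [-0.018, 0.09, 0], "dr": [0, 0, 0]},
  {"offset": [-0.014, 0.07, 0], "dr": [0, 0, 0]},
  {"offset": [-0.009, 0.042, 0], "dr": [0, 0, 0]},
  {"offset": [0, 0, 0], "dr": [0, 0, 0]},
  {"offset": [0, 0, 0], "dr": [0, 0, 0]},
])

```text
time_s: 21.2
position: [0.476, 0.0695, 0.0955]
tool_rot: [-180.0, 0.0, -93.6]
wrist_force: [0.9, -0.7, -1.0]
finger_gap: 0.0474
finger_force: 30.0
```

Emit:
servo_tool([
  {"offset": [0, 0, 0.03], "dr": [0, 0, 0]},
  {"offset": [0, 0, 0.06], "dr": [0, 0, 0]},
  {"offset": [0, 0, 0.06], "dr": [0, 0, 0]},
  {"offset": [0, 0, 0.05], "dr": [0, 0, 0]},
  {"offset": [0, 0, 0.03], "dr": [0, 0, 0]},
  {"offset": [0, 0, 0.015], "dr": [0, 0, 0]},
  {"offset": [0, 0, 0.008], "dr": [0, 0, 0]},
  {"offset": [0, 0, 0.004], "dr": [0, 0, 0]},
  {"offset": [0, 0, 0], "dr": [0, 0, 0]},
  {"offset": [0, 0, 0], "dr": [0, 0, 0]},
  {"offset": [0, 0, 0], "dr": [0, 0, 0]},
])

```text
time_s: 22.3
position: [0.4759, 0.0695, 0.0316]
tool_rot: [-180.0, 0.0, -93.6]
wrist_force: [-0.3, -0.5, -0.3]
finger_gap: 0.0476
finger_force: 30.0
```

```bash
python3 go.py .4756 .0694 .0305 -93.6
```

```text
offset [0.0003 0.0012 0.0044] dr [-0.0001  0.0001 -0.0001]
t 22.3 [0.4759 0.0695 0.0316] [-1.7996e+02  3.0000e-02 -9.3650e+01] j [ 32.  17. -38.   0. -35. -35.] gap 0.0476 30.0 [-0.3 -0.5 -0.3]
```

Emit:
servo_tool([
  {"offset": [0, 0, 0.002], "dr": [0, 0, 0]},
  {"offset": [0, 0, 0.002], "dr": [0, 0, 0]},
  {"offset": [0, 0, 0.001], "dr": [0, 0, 0]},
  {"offset": [0, 0, 0], "dr": [0, 0, 0]},
  {"offset": [0, 0, 0], "dr": [0, 0, 0]},
])

```text
time_s: 22.8
position: [0.4758, 0.0694, 0.0304]
tool_rot: [-180.0, 0.0, -93.6]
wrist_force: [-2.2, 0.3, 6.2]
finger_gap: 0.0477
finger_force: 30.0
```

Emit:
servo_tool([
  {"offset": [0, 0, 0], "dr": [0, 0, 0]},
  {"offset": [0, 0, 0], "dr": [0, 0, 0]},
  {"offset": [0, 0, 0], "dr": [0, 0, 0]},
  {"offset": [0, 0, 0], "dr": [0, 0, 0]},
  {"offset": [0, 0, 0], "dr": [0, 0, 0]},
  {"offset": [0, 0, 0], "dr": [0, 0, 0]},
  {"offset": [0, 0, -0.03], "dr": [0, 0, 0]},
  {"offset": [0, 0, -0.06], "dr": [0, 0, 0]},
  {"offset": [0, 0, -0.08], "dr": [0, 0, 0]},
  {"offset": [0, 0, -0.06], "dr": [0, 0, 0]},
  {"offset": [0, 0, -0.03], "dr": [0, 0, 0]},
  {"offset": [0, 0, 0], "dr": [0, 0, 0]},
], fingers=1)

```text
time_s: 24.0
position: [0.4763, 0.0697, 0.0961]
tool_rot: [-179.9, 0.1, -93.6]
wrist_force: [0.6, -0.3, -0.3]
finger_gap: 0.0879
finger_force: 0.0
```

Emit:
servo_tool([
  {"offset": [0.023, -0.04, 0], "dr": [0, 0, 0]},
  {"offset": [0.045, -0.08, 0], "dr": [0, 0, 0]},
  {"offset": [0.062, -0.11, 0], "dr": [0, 0, 0]},
  {"offset": [0.075, -0.133, 0], "dr": [0, 0, 0]},
  {"offset": [0.075, -0.133, 0], "dr": [0, 0, 0]},
  {"offset": [0.062, -0.11, 0], "dr": [0, 0, 0]},
  {"offset": [0.045, -0.08, 0], "dr": [0, 0, 0]},
  {"offset": [0.024, -0.04, 0], "dr": [0, 0, 0]},
  {"offset": [0, 0, 0], "dr": [0, 0, 0]},
  {"offset": [0, 0, 0.03], "dr": [0, 0, 0]},
  {"offset": [0, 0, 0.06], "dr": [0, 0, 0]},
  {"offset": [0, 0, 0.06], "dr": [0, 0, 0]},
  {"offset": [0, 0, 0.05], "dr": [0, 0, 0]},
  {"offset": [0, 0, 0.03], "dr": [0, 0, 0]},
  {"offset": [0, 0, 0.02], "dr": [0, 0, 0]},
  {"offset": [0, 0, 0.006], "dr": [0, 0, 0]},
  {"offset": [0, 0, 0], "dr": [0, 0, 0]},
  {"offset": [0, 0, 0], "dr": [0, 0, 0]},
])

```text
time_s: 25.8
position: [0.6507, -0.0447, 0.0315]
tool_rot: [-179.9, 0.0, -93.6]
wrist_force: [-0.1, 0.0, 0.6]
finger_gap: 0.0878
finger_force: 0.0
```

```bash
python3 go.py .6503 -.0447 .031 -93.6
```

```text
offset [-0.0001  0.0015  0.0019] dr [-0.0001  0.     -0.0001]
t 25.8 [ 0.6507 -0.0447  0.0315] [-1.7995e+02  1.0000e-02 -9.3650e+01] j [ 13.  29. -16.   0. -45. -17.] gap 0.0878 0.0 [-0.1  0.   0.6]
```

Emit:
servo_tool([
  {"offset": [0, 0, 0.001], "dr": [0, 0, 0]},
  {"offset": [0, 0, 0], "dr": [0, 0, 0]},
  {"offset": [0, 0, 0], "dr": [0, 0, 0]},
  {"offset": [0, 0, 0], "dr": [0, 0, 0]},
  {"offset": [0, 0, 0], "dr": [0, 0, 0]},
  {"offset": [0, 0, 0], "dr": [0, 0, 0]},
  {"offset": [0, 0, 0], "dr": [0, 0, 0]},
  {"offset": [0, 0, 0], "dr": [0, 0, 0]},
], fingers=0.3)

```text
time_s: 26.6
position: [0.6503, -0.0448, 0.0308]
tool_rot: [-180.0, 0.0, -93.7]
wrist_force: [0.9, -0.5, 0.1]
finger_gap: 0.0474
finger_force: 30.0
```

```bash
python3 go.py .4738 .1394 .095 -93.6
```

```text
offset [-0.6902  0.7516 -0.257 ] dr [-0.      0.     -0.0001]
t 26.6 [ 0.6503 -0.0448  0.0308] [-180.      0.    -93.65] j [ 13.  29. -16.   0. -45. -17.] gap 0.0474 30.0 [ 0.9 -0.5  0.1]
```

Emit:
servo_tool([
  {"offset": [0, 0, -0.03], "dr": [0, 0, 0]},
  {"offset": [0, 0, -0.06], "dr": [0, 0, 0]},
  {"offset": [0, 0, -0.08], "dr": [0, 0, 0]},
  {"offset": [0, 0, -0.06], "dr": [0, 0, 0]},
  {"offset": [0, 0, -0.03], "dr": [0, 0, 0]},
  {"offset": [-0.037, 0.04, 0], "dr": [0, 0, 0]},
  {"offset": [-0.065, 0.07, 0], "dr": [0, 0, 0]},
  {"offset": [-0.083, 0.09, 0], "dr": [0, 0, 0]},
  {"offset": [-0.107, 0.117, 0], "dr": [0, 0, 0]},
  {"offset": [-0.107, 0.117, 0], "dr": [0, 0, 0]},
  {"offset": [-0.107, 0.117, 0], "dr": [0, 0, 0]},
  {"offset": [-0.083, 0.09, 0], "dr": [0, 0, 0]},
  {"offset": [-0.065, 0.07, 0], "dr": [0, 0, 0]},
  {"offset": [-0.036, 0.041, 0], "dr": [0, 0, 0]},
  {"offset": [0, 0, 0], "dr": [0, 0, 0]},
  {"offset": [0, 0, 0], "dr": [0, 0, 0]},
])

```text
time_s: 28.2
position: [0.4736, 0.1394, 0.0956]
tool_rot: [180.0, -0.0, -93.6]
wrist_force: [-0.2, -0.1, -0.1]
finger_gap: 0.0474
finger_force: 30.0
```

Emit:
servo_tool([
  {"offset": [0, 0, 0.03], "dr": [0, 0, 0]},
  {"offset": [0, 0, 0.06], "dr": [0, 0, 0]},
  {"offset": [0, 0, 0.06], "dr": [0, 0, 0]},
  {"offset": [0, 0, 0.05], "dr": [0, 0, 0]},
  {"offset": [0, 0, 0.03], "dr": [0, 0, 0]},
  {"offset": [0, 0, 0.015], "dr": [0, 0, 0]},
  {"offset": [0, 0, 0.008], "dr": [0, 0, 0]},
  {"offset": [0, 0, 0.004], "dr": [0, 0, 0]},
  {"offset": [0, 0, 0], "dr": [0, 0, 0]},
  {"offset": [0, 0, 0], "dr": [0, 0, 0]},
  {"offset": [0, 0, 0], "dr": [0, 0, 0]},
])

```text
time_s: 29.3
position: [0.4738, 0.1395, 0.0318]
tool_rot: [-180.0, 0.0, -93.6]
wrist_force: [0.4, -0.6, -1.8]
finger_gap: 0.0478
finger_force: 30.0
```

```bash
python3 go.py .4738 .1394 .0307 -93.6
```

```text
offset [0.0005 0.0001 0.0045] dr [-0.0001  0.0001 -0.0001]
t 29.3 [0.4738 0.1395 0.0318] [-1.7997e+02  3.0000e-02 -9.3640e+01] j [ 39.  18. -36.   0. -36. -43.] gap 0.0478 30.0 [ 0.4 -0.6 -1.8]
```

Emit:
servo_tool([
  {"offset": [0, 0, 0.002], "dr": [0, 0, 0]},
  {"offset": [0, 0, 0.002], "dr": [0, 0, 0]},
  {"offset": [0, 0, 0.001], "dr": [0, 0, 0]},
  {"offset": [0, 0, 0], "dr": [0, 0, 0]},
  {"offset": [0, 0, 0], "dr": [0, 0, 0]},
])

```text
time_s: 29.8
position: [0.4737, 0.1395, 0.0307]
tool_rot: [-180.0, 0.0, -93.6]
wrist_force: [-1.9, -0.5, 6.0]
finger_gap: 0.0476
finger_force: 30.0
```

Emit:
servo_tool([
  {"offset": [0, 0, 0], "dr": [0, 0, 0]},
  {"offset": [0, 0, 0], "dr": [0, 0, 0]},
  {"offset": [0, 0, 0], "dr": [0, 0, 0]},
  {"offset": [0, 0, 0], "dr": [0, 0, 0]},
  {"offset": [0, 0, 0], "dr": [0, 0, 0]},
  {"offset": [0, 0, 0], "dr": [0, 0, 0]},
  {"offset": [0, 0, -0.03], "dr": [0, 0, 0]},
  {"offset": [0, 0, -0.06], "dr": [0, 0, 0]},
  {"offset": [0, 0, -0.1], "dr": [0, 0, 0]},
  {"offset": [0, 0, -0.1], "dr": [0, 0, 0]},
  {"offset": [0, 0, -0.1], "dr": [0, 0, 0]},
  {"offset": [0, 0, -0.1], "dr": [0, 0, 0]},
  {"offset": [-0.1, 0, -0.1], "dr": [0, 0, 0]},
  {"offset": [-0.15, 0, 0], "dr": [0, 0, 0]},
  {"offset": [-0.15, 0, 0], "dr": [0, 0, 0]},
  {"offset": [-0.15, 0, 0], "dr": [0, 0, 0]},
  {"offset": [-0.15, 0, 0], "dr": [0, 0, 0]},
  {"offset": [-0.15, 0, 0], "dr": [0, 0, 0]},
  {"offset": [-0.1, 0, 0], "dr": [0, 0, 0]},
  {"offset": [0, 0, 0], "dr": [0, 0, 0]},
], fingers=1)

```text
time_s: 31.8
position: [0.4888, 0.3792, 0.1777]
tool_rot: [-180.0, 0.0, -93.5]
wrist_force: [-0.1, -0.2, 0.5]
finger_gap: 0.0875
finger_force: 0.0
```

```bash
python3 - <<'E'
from station import ctrl
from h import *
d=np.load("tr.npz");out=[]
for n in("top","side"):
    f=ctrl.grab_frame(n);im=f["image"].copy();out.append(im)
    for y,c in zip((-.105,-.035,.035,.105),HUE):
        a=np.linspace(0,6.28,40);p=d["wt"]+d["wr"]@[0,y]
        cv2.polylines(im,[(proj(f,np.c_[p[0]+.024*np.cos(a),p[1]+.024*np.sin(a),0*a+.049])*16).astype(int)],True,(255,0,255),1,cv2.LINE_AA,4)
cv2.imwrite("pics/end.png",np.hstack([cv2.resize(i,(400,300)) if 0 else cv2.resize(c,(400,300),interpolation=2) for i,c in((out[0],out[0][140:365,140:440]),(out[1],out[1][170:395,130:430]))])[:,:,::-1])
E
```

```text
(no output)
```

View pics/end.png

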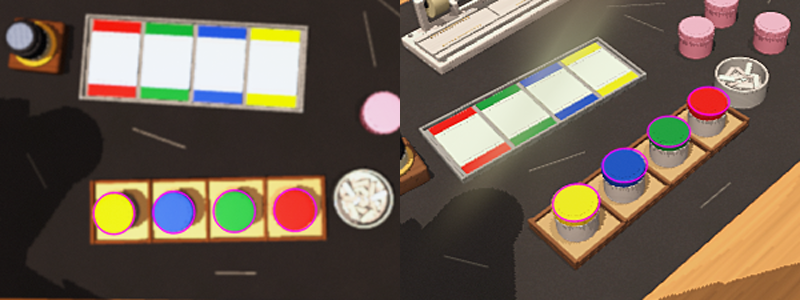

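In both views all four lids sit within about 1–2 mm of their target circles (top crop: yellow 114,212; blue 173,212; green 235,211; red 295,211). The bystanders have not moved. Handing in.

```bash
python3 -c "from station import ctrl; print(ctrl.sign_off())"
```

```text
the job is handed in; nothing more can be done
None
```

All four tins stand upright and released in the walnut tray in reverse order (yellow, blue, green, red from the robot's left), the loupe stand and clip tin were not disturbed, and the job was handed in at about 32 s with no verdict shown.

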